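Plate up toast and egg, then hold the plate out for the waiter

TASK

Finish plating the breakfast: take the pale slice of toast out of the toast rack and stand it on edge in the wire holder on the round wooden plate, and let go of it. Then pick the plate up by its handle nearest the robot, raise it until its underside is about 15 cm above the worktop and turn it a quarter turn anticlockwise (seen from above), so that its free handle points straight at the left end of the worktop, where the waiter will take it; keep it level throughout, with the egg lying loose in the middle of its hollow and the toast standing. Finish still holding the plate out like that, and leave the dark slice in the rack and the jam jar, egg cup and teaspoon where they are.

Things in the scene. Friction and masses are not known exactly. Their poses are not given: they have to be found in the camera images.
- plate_hollow (a point): Centre of the loose round breakfast plate (pale wood, 200 mm across, 16 mm thick, 0.24 kg), on its axis, level with its upper face, 16 mm above its underside. z: its axis, up; x: from near to far handle (at the start away from the robot, within 20 degrees); y: towards the toast holder. Here is a spherical hollow, 84 mm across, 9 mm deep, with the egg in it.
- handle_near (a point): Grip point of the plate's handle nearest the robot: a solid upright lug of darker wood, 10 mm thick (plate's x), 50 mm wide (y), rising 55 mm above the plate's upper face, top corners rounded, 88 mm from the plate's centre; the point is 17 mm below its top, 54 mm above the plate's underside. Axes as plate_hollow. Gripped firmly across its 10 mm it carries the plate.
- handle_far (a point): Same point on the opposite, equal handle, 176 mm away; this handle stays free and in the end points left.
- toast_holder (a point): Foot of the toast holder on the plate: midway between its wires, level with the plate's upper face, 68 mm from the plate's centre along y. Axes as plate_hollow. Two parallel steel wire arches (wire 4.4 mm, 76 mm long in x, tops 46 mm above the plate's face) with a clear gap of 18 mm in y; the slice stands between them, its width along x, on the plate.
- egg_center (a point): Centre of a loose brown boiled egg, 57 x 44 mm, 58 g, lying on its side in the hollow; it rolls. Its x is its long axis.
- pale_toast_center (a point): Centre of the pale golden slice of toast: rigid, 96 mm wide (its x), 12 mm thick (its y), 100 mm tall (its z, up), 35 g; the point is 50 mm below its top edge. Upper corners rounded (22 mm). It stands upright in one outer bay of the toast rack, its upper 53 mm free above the wires.
- dark_toast_center (a point): Same for the dark brown slice of the same size, which stands in the other outer bay and stays there, 80 mm from the pale one.
- rack_base (a point): Centre of the foot of the steel wire toast rack (fixed): six arches, 64 mm long in its x, 20 mm apart in its y (bays 15.6 mm clear), 57 mm high; slices stand 10.5 mm above the worktop in the bays at y = -40 and +40 mm, their width along x.
- worktop_left_end (a point): Point at the left end of the worktop (world axes: x away from the robot, y to the left, z up); the waiter stands beyond it, to the left.
- jam_jar: Jar of red jam with a white lid, 72 mm across, 102 mm high, origin at the centre of its underside. Stays.
- egg_cup: Blue egg cup, 49 mm across, 53 mm high, origin at the centre of its underside. Stays.
- teaspoon: Steel teaspoon lying flat, 130 mm long, origin at the middle of its underside. Stays.

How it is judged:
By the outcome, as a careful person would: the job done as asked, in the order asked, and still so for the second after the job is handed in, while the arm keeps its last pose, push and grip.
It also fails if it takes over 67 s, if anything falls off the work surface, if the arm or the gripper's body presses on something with over 40 N, if the wrist force passes 120 N, or if a joint passes its speed limit or range.

ROBOT

A 7-joint arm with a two-finger parallel gripper is mounted at the origin on a cart in front of the work surface, level with it; the furniture and walls round the work are solid. World frame = base frame: x ahead of the robot, y to its left, z up, the work surface at z = 0. Lengths are in m, angles in rad, forces in N, time in s.
With the tool pointing down it reaches from about 0.425 to 0.975 m from the base axis. Payload 16.7 kg.
Tool frame: the origin (TCP) lies midway between the tips of the shut fingers; the grasp point (between the pads) lies 19 mm behind it; z points along the fingers, y is the line along which they close (so a half turn about z gives the same grasp; the last joint's range is limited). The gripper opens to 85 mm and grips with 20 to 120 N. Pads are 22 mm wide; open, the fingers measure 114 mm over their backs; the gripper's body (76 mm by 85 mm) begins 54 mm behind the grasp point. The pads swing forward as they close: fully open they stand 13 mm farther back than shut.
Start: joints at [-1.266, 0.426, 0.074, 1.606, -0.034, 1.111, -0.067], TCP at [0.296, 0.607, 0.231] pointing down, gripper open.
Joint ranges: [-2.85, 2.85], [-0.5, 2.14], [-1.23, 1.37], [0.21, 2.46], [-1.02, 4.16], [0.16, 2.05], [-2.73, 2.73]. Speed limits (rad/s): [1.89, 1.89, 2.39, 2.39, 3.01, 3.01, 3.01].

INTERFACE

Orientations are given as a unit quaternion [x, y, z, w].
In Python, from rig import get_obs, snapshot, camera_params, job_done gives the robot as it stands.
- The arm moves only by the tool servo_tool, never from a script. Its argument "increments" is a list of rows, each an object of numbers: "dx", "dy", "dz": the shift along the tool's x, y, z in cm; "rx", "ry", "rz": the turn, a rotation vector about the tool's x, y, z in rad; "hand": the closure, from -1 (fully open) to 1 (shut). A call has exactly 10 rows; each row shifts and turns the commanded pose from where the row before left it, along the tool's axes as they then stand; what a row does not reach is not made up. A row lasts 1/8 s, in which the tool goes at most 62.5 mm and 10.7 degrees, less where a joint would pass 70% of its speed; a pose out of reach is approached as far as the arm can. A call is refused whole if a number of a shift passes 6.25 or a number of a turn 0.188, either way. A call with a gripper value outside its range is refused whole. The fingers move at their own pace and stop on an object; the grip force is fixed at half the most. Time passes only in rows, so rows that do not move let the fingers close, or fill a call up. It gives the time, the measured TCP pose, the force, the opening and the grip force at its end, in the units of the state.
- get_obs(): the state, without advancing time (a new reading comes with each control period).
- snapshot(name): name is "side" or "top" or "wrist"; returns the picture (384x512x3 uint8, red, green, blue); there is no depth.
- camera_params(name): a dict with "camera_matrix" (3x3 intrinsics, pixels), "camera_from_world" (4x4, takes a point from world to camera coordinates). Camera axes: x right, y down, z forward; pixel columns grow to the right and rows downward; lengths in m; the calibration is good to about 2 mm. The wrist camera is an equidistant fisheye: a pixel r from the principal point sees the ray r / f radians off the axis. A picture is of the moment at which its call begins: read the wrist's pose just before it. camera_params takes no time and is no camera call; for the wrist camera it gives the pose at the moment of the call.
- job_done(): hands the job in; it is judged then, once.
The state is a dict: "clock": time; "q": joint angles; "dq": joint speeds; "joint_efforts": joint torques, N m; "tool_pos": TCP position; "orientation": TCP orientation; "ft_force": force on the tool from outside, world axes, zero at the start; "ft_torque": the same for the moment, N m; "width": finger opening in m; "grip_force": force on a finger pad.
Only numpy, scipy, OpenCV 4.12 (cv2) and the standard library are available. Lean on these libraries where they do the work, as an engineer would, in place of code of your own. Each camera call takes 0.05 s, during which the arm holds its last target. There are 200 camera calls.

## Working session

There is one attempt and no reset: what is moved stays moved. The work goes in short steps, Python scripts to look and compute and a tool call to move; the robot and the scene stay as the last step left them, time stands still between calls to the robot, and variables do not carry over. Pictures are saved under pics/ and viewed, at most 13 in all, crops included, and the job is handed in when it is done.

Besides the shell and the picture viewer there is one more tool, called after ">>>" as name([rows], argument=value, ...), one row to a line, values as JSON. servo_tool: Moves the arm, as the interface text tells. Its arguments: {"type":"object","properties":{"increments":{"type":"array","items":{"type":"object","properties":{"dx":{"type":"number"},"dy":{"type":"number"},"dz":{"type":"number"},"rx":{"type":"number"},"ry":{"type":"number"},"rz":{"type":"number"},"hand":{"type":"number"}}}}},"required":["increments"]}

```bash
mkdir -p pics; python3 - <<'E'
from rig import *
import cv2,numpy as np
o=get_obs();print(o)
for n in("side","top"):
    im=snapshot(n);cv2.imwrite(f"pics/{n}0.png",im[:,:,::-1]);p=camera_params(n);print(n,np.round(p["camera_matrix"],1).tolist(),np.round(p["camera_from_world"],3).tolist())
a=[cv2.imread(f"pics/{n}0.png") for n in("side","top")]
E
```

```text
{'clock': 0.0, 'q': array([-1.26650136,  0.4267755 ,  0.0738295 ,  1.60663537, -0.03410886,
        1.11080853, -0.06708457]), 'dq': array([ 0.00023063,  0.00025584,  0.0002525 , -0.00094382,  0.00091056,
        0.00227198, -0.00128777]), 'joint_efforts': array([ 1.13239184e-03, -9.49853826e+01,  3.76156971e+00, -4.63502133e+01,
        1.93186052e-02,  1.04574012e-02, -4.42914518e-05]), 'tool_pos': array([0.29573144, 0.60629044, 0.23056843]), 'orientation': array([ 2.24956327e-01,  9.74368608e-01, -6.74920950e-04, -1.10711211e-04]), 'ft_force': array([-0.00899295, -0.2731904 , -0.16007391]), 'ft_torque': array([ 0.02408768, -0.00495831, -0.03546071]), 'grip_force': 0.0, 'width': 0.08514696459381738}
side [[400.9, 0.0, 254.3], [0.0, 400.9, 193.0], [0.0, 0.0, 1.0]] [[0.949, -0.316, -0.014, -0.495], [-0.224, -0.64, -0.735, 0.215], [0.223, 0.701, -0.678, 0.77], [0.0, 0.0, 0.0, 1.0]]
top [[357.9, 0.0, 260.7], [0.0, 357.9, 196.4], [0.0, 0.0, 1.0]] [[0.021, -1.0, 0.015, 0.088], [-0.998, -0.022, -0.052, 0.568], [0.052, -0.014, -0.999, 0.912], [0.0, 0.0, 0.0, 1.0]]
```

View pics/top0.png

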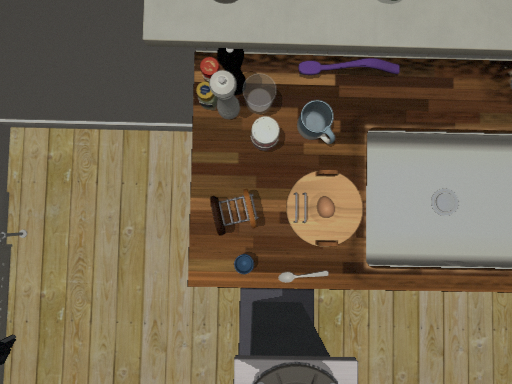

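View pics/side0.png

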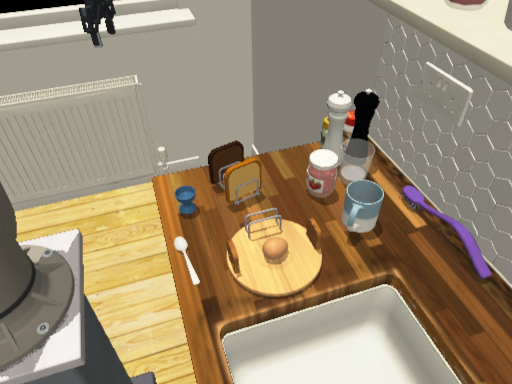

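```bash
cat > h.py <<'E'
import numpy as np,cv2
from rig import *
from scipy.spatial.transform import Rotation as R
def cast(n,uv,z,P=None):
    P=P or camera_params(n);K=P["camera_matrix"];T=P["camera_from_world"]
    C=-T[:3,:3].T@T[:3,3];uv=np.atleast_2d(uv).astype(float)
    if n=="wrist":
        d=(uv-K[:2,2])/K[0,0];r=np.linalg.norm(d,axis=1,keepdims=True)+1e-9
        d=np.c_[d/r*np.sin(r),np.cos(r)]
    else: d=np.c_[(uv-K[:2,2])/K[0,0],np.ones(len(uv))]
    w=d@T[:3,:3]
    return C+w*((z-C[2])/w[:,2])[:,None]
E
python3 - <<'E'
from h import *
im=cv2.imread("pics/top0.png")
cv2.imwrite("pics/c.png",cv2.resize(im[150:295,195:380],None,fx=4,fy=4,interpolation=cv2.INTER_CUBIC))
hsv=cv2.cvtColor(im,cv2.COLOR_BGR2HSV)
m=cv2.inRange(hsv,(8,60,150),(25,180,255));m[:, :270]=0;m[:160]=0;m[265:]=0;m[:,366:]=0
cs=cv2.findContours(m,0,1)[0];c=max(cs,key=cv2.contourArea)
c=cv2.convexHull(c)
w=cast("top",c[:,0]+0.0,0.016)
e=cv2.fitEllipse((w[:,:2]*1000).astype(np.float32));print("plate",e)
P=camera_params("top")
for k,uv,z in [("far",(327,173),.071),("near",(327,243),.071),("pale",(252,207),.11),("dark",(218,215),.11)]:print(k,cast("top",uv,z).round(3))
E
```

```text
plate ((540.171875, -64.08455657958984), (194.5828094482422, 195.4325714111328), 9.539335250854492)
far [[ 0.624 -0.059  0.071]]
near [[ 0.454 -0.061  0.071]]
pale [[0.536 0.122 0.11 ]]
dark [[0.516 0.2   0.11 ]]
```

View pics/c.png

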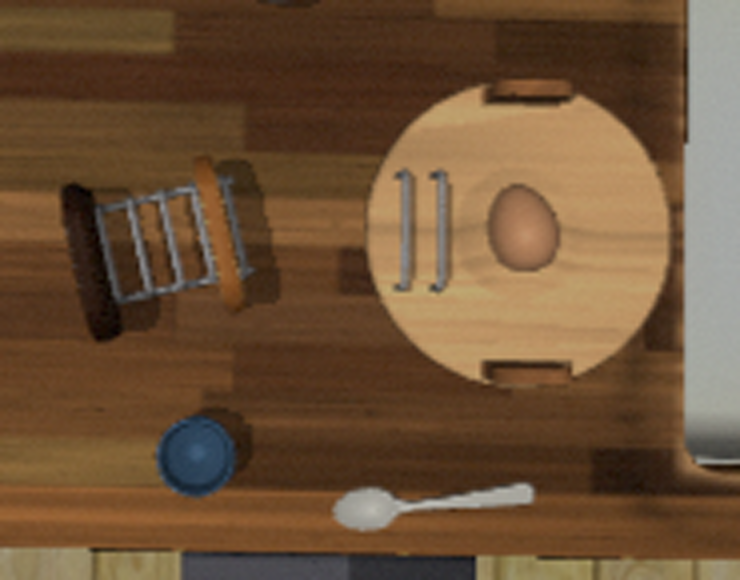

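```bash
cat >> h.py <<'E'
def plan(x,y,z,yaw,n):
    "constant row (tool axes, cm, rad) taking the tool to x,y,z pointing down with its y at yaw deg"
    o=get_obs();R0=R.from_quat(o["orientation"]);a=np.radians(yaw)
    Y=np.array([np.cos(a),np.sin(a),0]);Z=np.array([0,0,-1.]);R1=R.from_matrix(np.c_[np.cross(Y,Z),Y,Z])
    rv=(R0.inv()*R1).as_rotvec();S=sum(R.from_rotvec(rv*i/n).as_matrix() for i in range(n))
    d=np.linalg.solve(S,R0.inv().apply(np.array([x,y,z])-o["tool_pos"]))*100
    print("t %.2f pos %s n=%d d(cm) %s r %s  |tot r| %s"%(o["clock"],o["tool_pos"].round(4),n,d.round(2),(rv/n).round(4),rv.round(3)))
E
python3 - <<'E'
from h import *
print(cast("top",(195+219/4,150+234/4),.110).round(4))
plan(.53,.07,.30,101,20)
E
```

```text
[[0.5329 0.1267 0.11  ]]
t 0.10 pos [0.2958 0.6063 0.2307] n=20 d(cm) [-1.58 -2.52 -0.35] r [-0.0001 -0.     -0.0323]  |tot r| [-0.001 -0.    -0.646]
```

>>> servo_tool([
  {"dx": -1.6,"dy": -2.5,"dz": -0.35,"rz": -0.032,"hand": -1},
  {"dx": -1.6,"dy": -2.5,"dz": -0.35,"rz": -0.032,"hand": -1},
  {"dx": -1.6,"dy": -2.5,"dz": -0.35,"rz": -0.032,"hand": -1},
  {"dx": -1.6,"dy": -2.5,"dz": -0.35,"rz": -0.032,"hand": -1},
  {"dx": -1.6,"dy": -2.5,"dz": -0.35,"rz": -0.032,"hand": -1},
  {"dx": -1.6,"dy": -2.5,"dz": -0.35,"rz": -0.032,"hand": -1},
  {"dx": -1.6,"dy": -2.5,"dz": -0.35,"rz": -0.032,"hand": -1},
  {"dx": -1.6,"dy": -2.5,"dz": -0.35,"rz": -0.032,"hand": -1},
  {"dx": -1.6,"dy": -2.5,"dz": -0.35,"rz": -0.032,"hand": -1},
  {"dx": -1.6,"dy": -2.5,"dz": -0.35,"rz": -0.032,"hand": -1},
])

```text
validation failed for argument at $.in...
```

>>> servo_tool([
  {"dx": -1.6,"dy": -2.5,"dz": -0.35,"rz": -0.032,"hand": -1},
  {"dx": -1.6,"dy": -2.5,"dz": -0.35,"rz": -0.032,"hand": -1},
  {"dx": -1.6,"dy": -2.5,"dz": -0.35,"rz": -0.032,"hand": -1},
  {"dx": -1.6,"dy": -2.5,"dz": -0.35,"rz": -0.032,"hand": -1},
  {"dx": -1.6,"dy": -2.5,"dz": -0.35,"rz": -0.032,"hand": -1},
  {"dx": -1.6,"dy": -2.5,"dz": -0.35,"rz": -0.032,"hand": -1},
  {"dx": -1.6,"dy": -2.5,"dz": -0.35,"rz": -0.032,"hand": -1},
  {"dx": -1.6,"dy": -2.5,"dz": -0.35,"rz": -0.032,"hand": -1},
  {"dx": -1.6,"dy": -2.5,"dz": -0.35,"rz": -0.032,"hand": -1},
  {"dx": -1.6,"dy": -2.5,"dz": -0.35,"rz": -0.032,"hand": -1},
])

```text
validation failed for argument at $.in...
```

```bash
python3 - <<'E'
from h import *
import pickle
o=get_obs();print(o["clock"],o["tool_pos"],o["orientation"],o["q"].round(2))
P=camera_params("wrist");im=snapshot("wrist")[:,:,::-1];pickle.dump(P,open("w1.pkl","wb"))
print(P["camera_matrix"],P["camera_from_world"].round(3))
cv2.imwrite("pics/w1.png",im);cv2.imwrite("pics/w1b.png",cv2.resize(im,(800,600),interpolation=cv2.INTER_CUBIC))
E
```

```text
0.1 [0.29580131 0.60632755 0.23068104] [ 2.24993505e-01  9.74360091e-01 -5.74267065e-04 -8.32750103e-05] [-1.27  0.43  0.07  1.61 -0.03  1.11 -0.07]
[[297.31863964   0.         252.93924147]
 [  0.         297.31863964 190.20147942]
 [  0.           0.           1.        ]] [[ 0.438  0.899 -0.    -0.675]
 [ 0.861 -0.42   0.287 -0.037]
 [ 0.258 -0.126 -0.958  0.378]
 [ 0.     0.     0.     1.   ]]
```

View pics/w1b.png

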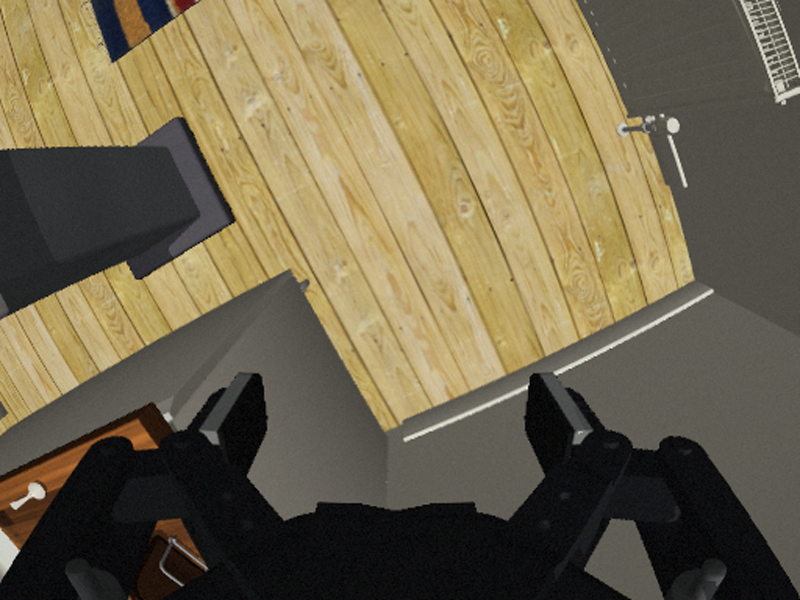

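```bash
python3 - <<'E'
from h import *
plan(.63,.04,.30,95,20)
E
```

```text
t 0.15 pos [0.2958 0.6064 0.2308] n=20 d(cm) [-2.22 -2.48 -0.34] r [-0.     -0.     -0.0271]  |tot r| [-0.001 -0.    -0.541]
```

>>> servo_tool([
  {"dx": 0,"dy": 0,"dz": -0.35,"rx": 0,"ry": 0,"rz": 0,"hand": -1},
  {"dx": 0,"dy": 0,"dz": -0.35,"rx": 0,"ry": 0,"rz": 0,"hand": -1},
  {"dx": 0,"dy": 0,"dz": -0.35,"rx": 0,"ry": 0,"rz": 0,"hand": -1},
  {"dx": 0,"dy": 0,"dz": -0.35,"rx": 0,"ry": 0,"rz": 0,"hand": -1},
  {"dx": 0,"dy": 0,"dz": -0.35,"rx": 0,"ry": 0,"rz": 0,"hand": -1},
  {"dx": 0,"dy": 0,"dz": -0.35,"rx": 0,"ry": 0,"rz": 0,"hand": -1},
  {"dx": 0,"dy": 0,"dz": -0.35,"rx": 0,"ry": 0,"rz": 0,"hand": -1},
  {"dx": 0,"dy": 0,"dz": -0.35,"rx": 0,"ry": 0,"rz": 0,"hand": -1},
  {"dx": 0,"dy": 0,"dz": -0.35,"rx": 0,"ry": 0,"rz": 0,"hand": -1},
  {"dx": 0,"dy": 0,"dz": -0.35,"rx": 0,"ry": 0,"rz": 0,"hand": -1},
])

```text
clock: 1.4
tool_pos: [0.2959, 0.6066, 0.2665]
orientation: [0.225, 0.974, -0.0, -0.0]
ft_force: [-0.2, 0.1, -0.9]
width: 0.0852
grip_force: 0.0
```

>>> servo_tool([
  {"dx": -2.2,"dy": -2.5,"dz": -0.17,"rx": 0,"ry": 0,"rz": -0.027,"hand": -1},
  {"dx": -2.2,"dy": -2.5,"dz": -0.17,"rx": 0,"ry": 0,"rz": -0.027,"hand": -1},
  {"dx": -2.2,"dy": -2.5,"dz": -0.17,"rx": 0,"ry": 0,"rz": -0.027,"hand": -1},
  {"dx": -2.2,"dy": -2.5,"dz": -0.17,"rx": 0,"ry": 0,"rz": -0.027,"hand": -1},
  {"dx": -2.2,"dy": -2.5,"dz": -0.17,"rx": 0,"ry": 0,"rz": -0.027,"hand": -1},
  {"dx": -2.2,"dy": -2.5,"dz": -0.17,"rx": 0,"ry": 0,"rz": -0.027,"hand": -1},
  {"dx": -2.2,"dy": -2.5,"dz": -0.17,"rx": 0,"ry": 0,"rz": -0.027,"hand": -1},
  {"dx": -2.2,"dy": -2.5,"dz": -0.17,"rx": 0,"ry": 0,"rz": -0.027,"hand": -1},
  {"dx": -2.2,"dy": -2.5,"dz": -0.17,"rx": 0,"ry": 0,"rz": -0.027,"hand": -1},
  {"dx": -2.2,"dy": -2.5,"dz": -0.17,"rx": 0,"ry": 0,"rz": -0.027,"hand": -1},
])

```text
clock: 2.65
tool_pos: [0.4224, 0.2984, 0.2837]
orientation: [0.091, 0.996, 0.0, 0.0]
ft_force: [0.8, 0.2, -0.8]
width: 0.0856
grip_force: 0.0
```

>>> servo_tool([
  {"dx": -2.2,"dy": -2.5,"dz": -0.17,"rx": 0,"ry": 0,"rz": -0.027,"hand": -1},
  {"dx": -2.2,"dy": -2.5,"dz": -0.17,"rx": 0,"ry": 0,"rz": -0.027,"hand": -1},
  {"dx": -2.2,"dy": -2.5,"dz": -0.17,"rx": 0,"ry": 0,"rz": -0.027,"hand": -1},
  {"dx": -2.2,"dy": -2.5,"dz": -0.17,"rx": 0,"ry": 0,"rz": -0.027,"hand": -1},
  {"dx": -2.2,"dy": -2.5,"dz": -0.17,"rx": 0,"ry": 0,"rz": -0.027,"hand": -1},
  {"dx": -2.2,"dy": -2.5,"dz": -0.17,"rx": 0,"ry": 0,"rz": -0.027,"hand": -1},
  {"dx": -2.2,"dy": -2.5,"dz": -0.17,"rx": 0,"ry": 0,"rz": -0.027,"hand": -1},
  {"dx": -2.2,"dy": -2.5,"dz": -0.17,"rx": 0,"ry": 0,"rz": -0.027,"hand": -1},
  {"dx": -2.2,"dy": -2.5,"dz": -0.17,"rx": 0,"ry": 0,"rz": -0.027,"hand": -1},
  {"dx": -2.2,"dy": -2.5,"dz": -0.17,"rx": 0,"ry": 0,"rz": -0.027,"hand": -1},
])

```text
clock: 3.9
tool_pos: [0.626, 0.0362, 0.3006]
orientation: [-0.044, 0.999, 0.0, 0.0]
ft_force: [0.0, 0.1, 0.9]
width: 0.0855
grip_force: 0.0
```

```bash
python3 - <<'E'
from h import *
import pickle
o=get_obs();print(o["clock"],o["tool_pos"],o["orientation"],o["q"].round(2))
P=camera_params("wrist");im=snapshot("wrist")[:,:,::-1];pickle.dump(P,open("w1.pkl","wb"))
cv2.imwrite("pics/w2.png",im);cv2.imwrite("pics/w2b.png",cv2.resize(im,(800,600),interpolation=cv2.INTER_CUBIC))
E
```

```text
3.9 [0.6259945  0.03623329 0.30061116] [-4.35728929e-02  9.99050245e-01  5.94587913e-05  9.09712716e-05] [-0.47  0.31  0.39  1.65 -0.12  1.2   1.61]
```

View pics/w2b.png

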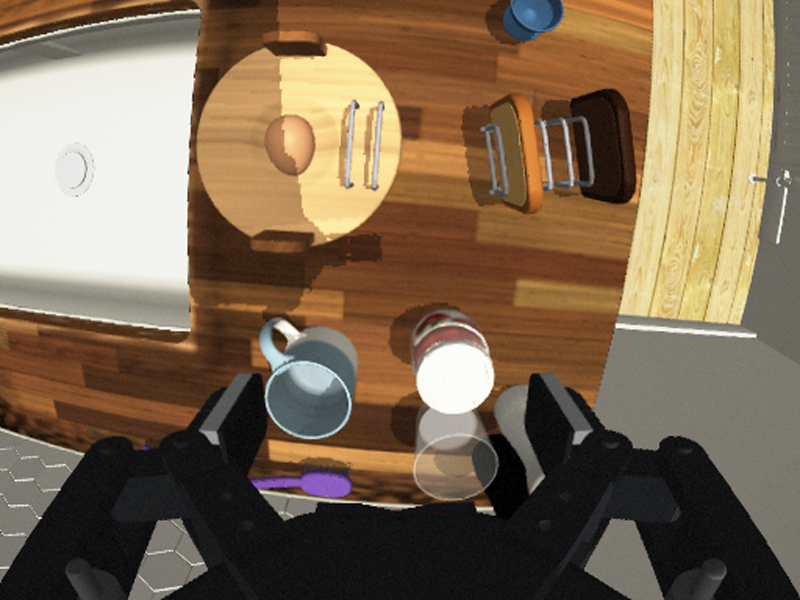

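```bash
python3 - <<'E'
from h import *
import pickle
P=pickle.load(open("w1.pkl","rb"));im=cv2.imread("pics/w2.png")
s=.64
def w(pts,z): return cast("wrist",np.array(pts,float)*s,z,P)
for k,p in dict(w1=[(354,103),(349,187)],w2=[(381,104),(375,187)]).items():
    q=w(p,.060);print(k,q.round(4).tolist(),"mid",q.mean(0).round(4))
# plate rim
hsv=cv2.cvtColor(im,cv2.COLOR_BGR2HSV)
m=cv2.inRange(hsv,(8,50,110),(28,200,255));m2=m.copy();m2[:,:int(190*s)]=0;m2[:,int(405*s):]=0;m2[int(252*s):]=0;m2[:int(35*s)]=0
c=cv2.convexHull(max(cv2.findContours(m2,0,1)[0],key=cv2.contourArea))[:,0]
print("plate",cv2.fitEllipse((cast("wrist",c,.016,P)[:,:2]*1000).astype(np.float32)))
cv2.imwrite("pics/c2.png",np.vstack([np.hstack([cv2.resize(im[55:140,305:410],None,fx=5,fy=5,interpolation=2)[:,:380],cv2.resize(im[15:165,120:270],None,fx=2.8,fy=2.8,interpolation=2)[:425]])]))
E
```

```text
w1 [[0.5077, -0.0073, 0.06], [0.5774, -0.0058, 0.06]] mid [ 0.5426 -0.0066  0.06  ]
w2 [[0.507, 0.0145, 0.06], [0.5758, 0.0155, 0.06]] mid [0.5414 0.015  0.06  ]
plate ((534.4458618164062, -29.048919677734375), (204.28062438964844, 291.8616638183594), 13.046289443969727)Traceback (most recent call last):
  File "<stdin>", line 13, in <module>
    return _nx.concatenate(arrs, 1, dtype=dtype, casting=casting)
           ~~~~~~~~~~~~~~~^^^^^^^^^^^^^^^^^^^^^^^^^^^^^^^^^^^^^^^
ValueError: all the input array dimensions except for the concatenation axis must match exactly, but along dimension 0, the array at index 0 has size 425 and the array at index 1 has size 420
```

```bash
python3 - <<'E'
import cv2,numpy as np
im=cv2.imread("pics/w2.png")
cv2.imwrite("pics/c2.png",np.hstack([cv2.resize(im[55:140,305:365],(420,595),interpolation=2),cv2.resize(im[15:45,160:220],(380,190),interpolation=2).repeat(1,0) if 0 else cv2.copyMakeBorder(cv2.resize(im[15:45,160:220],(380,190),interpolation=2),0,405,0,0,0)]))
E
```

```text
(no output)
```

View pics/c2.png

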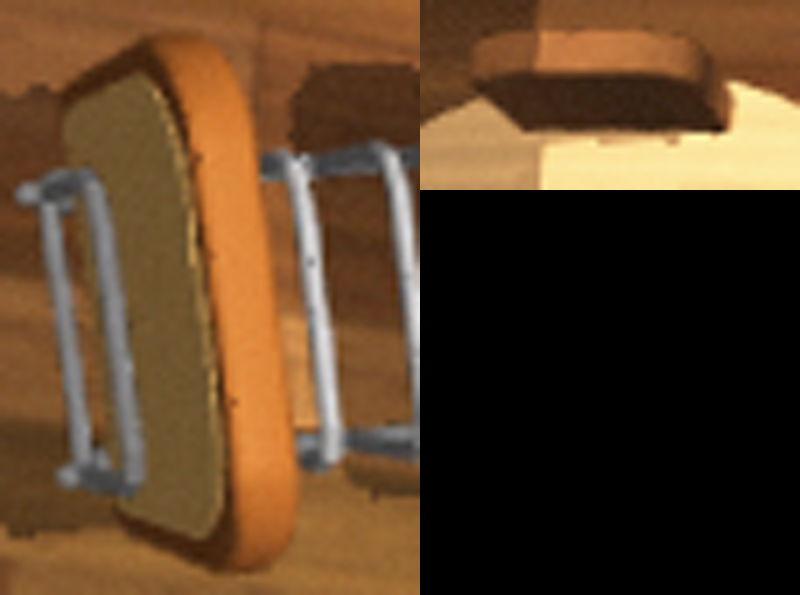

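```bash
python3 - <<'E'
from h import *
import pickle
P=pickle.load(open("w1.pkl","rb"))
a=cast("wrist",[(305+226/7,55+180/7),(305+261/7,55+450/7),(305+225/7,55+40/7),(305+260/7,55+570/7)],.1105,P);print(a.round(4),a[:2].mean(0),np.degrees(np.arctan2(*(a[1]-a[0])[[1,0]])))
print(cast("wrist",(160+592/6.33,15+52/6.33),.071,P))
plan(.536,.124,.13,101,10)
E
```

```text
[[0.5167 0.122  0.1105]
 [0.5599 0.1329 0.1105]
 [0.4936 0.1196 0.1105]
 [0.5796 0.1354 0.1105]] [0.53831074 0.12744066 0.1105    ] 14.206426408333245
[[0.4511956  0.02186637 0.071     ]]
t 3.95 pos [0.6281 0.0325 0.3007] n=10 d(cm) [0.79 1.03 1.71] r [-0.0002  0.0001 -0.0106]  |tot r| [-0.002  0.001 -0.106]
```

```bash
python3 - <<'E'
from h import *
plan(.537,.127,.15,101.5,9)
E
```

```text
t 3.95 pos [0.6281 0.0325 0.3007] n=9 d(cm) [0.86 1.18 1.67] r [-0.0002  0.0001 -0.0128]  |tot r| [-0.002  0.001 -0.115]
```

>>> servo_tool([
  {"dx": 0.86,"dy": 1.18,"dz": 1.67,"rx": 0,"ry": 0,"rz": -0.0128,"hand": -0.3},
  {"dx": 0.86,"dy": 1.18,"dz": 1.67,"rx": 0,"ry": 0,"rz": -0.0128,"hand": -0.3},
  {"dx": 0.86,"dy": 1.18,"dz": 1.67,"rx": 0,"ry": 0,"rz": -0.0128,"hand": -0.3},
  {"dx": 0.86,"dy": 1.18,"dz": 1.67,"rx": 0,"ry": 0,"rz": -0.0128,"hand": -0.3},
  {"dx": 0.86,"dy": 1.18,"dz": 1.67,"rx": 0,"ry": 0,"rz": -0.0128,"hand": -0.3},
  {"dx": 0.86,"dy": 1.18,"dz": 1.67,"rx": 0,"ry": 0,"rz": -0.0128,"hand": -0.3},
  {"dx": 0.86,"dy": 1.18,"dz": 1.67,"rx": 0,"ry": 0,"rz": -0.0128,"hand": -0.3},
  {"dx": 0.86,"dy": 1.18,"dz": 1.67,"rx": 0,"ry": 0,"rz": -0.0128,"hand": -0.3},
  {"dx": 0.86,"dy": 1.18,"dz": 1.67,"rx": 0,"ry": 0,"rz": -0.0128,"hand": -0.3},
  {"dx": 0,"dy": 0,"dz": 0,"rx": 0,"ry": 0,"rz": 0,"hand": -0.3},
])

```text
clock: 5.2
tool_pos: [0.5331, 0.1321, 0.1493]
orientation: [-0.101, 0.995, -0.0, -0.001]
ft_force: [0.3, -0.5, 0.2]
width: 0.055
grip_force: 0.0
```

```bash
python3 - <<'E'
from h import *
plan(.537,.127,.068,101.5,7);print(get_obs()["width"])
E
```

```text
t 5.20 pos [0.5331 0.1321 0.1493] n=7 d(cm) [-0.04 -0.08  1.16] r [-0.     -0.0003  0.0003]  |tot r| [-0.    -0.002  0.002]
0.05496042169484361
```

>>> servo_tool([
  {"dx": -0.3,"dy": -0.3,"dz": 0,"rx": 0,"ry": 0,"rz": 0,"hand": -0.3},
  {"dx": 0,"dy": 0,"dz": 0,"rx": 0,"ry": 0,"rz": 0,"hand": -0.3},
  {"dx": 0,"dy": 0,"dz": 1,"rx": 0,"ry": 0,"rz": 0,"hand": -0.3},
  {"dx": 0,"dy": 0,"dz": 1,"rx": 0,"ry": 0,"rz": 0,"hand": -0.3},
  {"dx": 0,"dy": 0,"dz": 1,"rx": 0,"ry": 0,"rz": 0,"hand": -0.3},
  {"dx": 0,"dy": 0,"dz": 1,"rx": 0,"ry": 0,"rz": 0,"hand": -0.3},
  {"dx": 0,"dy": 0,"dz": 1,"rx": 0,"ry": 0,"rz": 0,"hand": -0.3},
  {"dx": 0,"dy": 0,"dz": 0,"rx": 0,"ry": 0,"rz": 0,"hand": -0.3},
  {"dx": 0,"dy": 0,"dz": 0,"rx": 0,"ry": 0,"rz": 0,"hand": -0.3},
  {"dx": 0,"dy": 0,"dz": 0,"rx": 0,"ry": 0,"rz": 0,"hand": -0.3},
])

```text
clock: 6.45
tool_pos: [0.5379, 0.1293, 0.1004]
orientation: [-0.1, 0.995, 0.0, 0.0]
ft_force: [-0.3, 0.5, 0.2]
width: 0.0554
grip_force: 0.0
```

```bash
python3 - <<'E'
from h import *
plan(.537,.127,.068,101.5,1)
im=snapshot("side")[:,:,::-1];cv2.imwrite("pics/s1.png",im)
cv2.imwrite("pics/s1c.png",cv2.resize(im[90:290,180:340],(480,600),interpolation=2))
E
```

```text
t 6.45 pos [0.5379 0.1293 0.1004] n=1 d(cm) [ 0.14 -0.21  3.24] r [0.0001 0.0007 0.0006]  |tot r| [0.    0.001 0.001]
```

View pics/s1c.png

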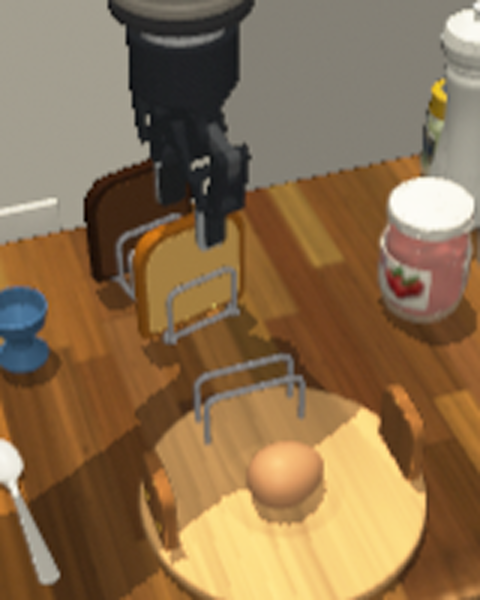

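>>> servo_tool([
  {"dx": 0.1,"dy": -0.2,"dz": 0.8,"rx": 0,"ry": 0,"rz": 0,"hand": -0.3},
  {"dx": 0,"dy": 0,"dz": 0.8,"rx": 0,"ry": 0,"rz": 0,"hand": -0.3},
  {"dx": 0,"dy": 0,"dz": 0.8,"rx": 0,"ry": 0,"rz": 0,"hand": -0.3},
  {"dx": 0,"dy": 0,"dz": 0.8,"rx": 0,"ry": 0,"rz": 0,"hand": -0.3},
  {"dx": 0,"dy": 0,"dz": 0,"rx": 0,"ry": 0,"rz": 0,"hand": -0.3},
  {"dx": 0,"dy": 0,"dz": 0,"rx": 0,"ry": 0,"rz": 0,"hand": 1},
  {"dx": 0,"dy": 0,"dz": 0,"rx": 0,"ry": 0,"rz": 0,"hand": 1},
  {"dx": 0,"dy": 0,"dz": 0,"rx": 0,"ry": 0,"rz": 0,"hand": 1},
  {"dx": 0,"dy": 0,"dz": 0,"rx": 0,"ry": 0,"rz": 0,"hand": 1},
  {"dx": 0,"dy": 0,"dz": 0,"rx": 0,"ry": 0,"rz": 0,"hand": 1},
])

```text
clock: 7.75
tool_pos: [0.5373, 0.1272, 0.0683]
orientation: [-0.101, 0.995, 0.0, 0.0]
ft_force: [-0.5, 0.4, 5.1]
width: 0.0113
grip_force: 59.2
```

>>> servo_tool([
  {"dx": 0,"dy": 0,"dz": 0,"rx": 0,"ry": 0,"rz": 0,"hand": 1},
  {"dx": 0,"dy": 0,"dz": 0,"rx": 0,"ry": 0,"rz": 0,"hand": 1},
  {"dx": 0,"dy": 0,"dz": -1,"rx": 0,"ry": 0,"rz": 0,"hand": 1},
  {"dx": 0,"dy": 0,"dz": -2,"rx": 0,"ry": 0,"rz": 0,"hand": 1},
  {"dx": 0,"dy": 0,"dz": -2,"rx": 0,"ry": 0,"rz": 0,"hand": 1},
  {"dx": 0,"dy": 0,"dz": -2,"rx": 0,"ry": 0,"rz": 0,"hand": 1},
  {"dx": 0,"dy": 0,"dz": -2,"rx": 0,"ry": 0,"rz": 0,"hand": 1},
  {"dx": 0,"dy": 0,"dz": -2,"rx": 0,"ry": 0,"rz": 0,"hand": 1},
  {"dx": 0,"dy": 0,"dz": 0,"rx": 0,"ry": 0,"rz": 0,"hand": 1},
  {"dx": 0,"dy": 0,"dz": 0,"rx": 0,"ry": 0,"rz": 0,"hand": 1},
])

```text
clock: 9.0
tool_pos: [0.5368, 0.1269, 0.1777]
orientation: [-0.1, 0.995, -0.0, -0.0]
ft_force: [-0.8, 0.6, 0.1]
width: 0.0114
grip_force: 58.7
```

```bash
python3 - <<'E'
from h import *
plan(.542,.0042,.18,91.2,10);o=get_obs();print(o["grip_force"],o["width"],o["orientation"])
E
```

```text
t 9.00 pos [0.5368 0.1269 0.1777] n=10 d(cm) [ 0.1  -1.23 -0.02] r [-0.    -0.     0.018]  |tot r| [-0.   -0.    0.18]
58.65313969552517 0.011376350419162582 [-1.00471570e-01  9.94939907e-01 -6.85865213e-05 -1.98468005e-04]
```

>>> servo_tool([
  {"dx": 0.1,"dy": -1.23,"dz": 0,"rx": 0,"ry": 0,"rz": 0.018,"hand": 1},
  {"dx": 0.1,"dy": -1.23,"dz": 0,"rx": 0,"ry": 0,"rz": 0.018,"hand": 1},
  {"dx": 0.1,"dy": -1.23,"dz": 0,"rx": 0,"ry": 0,"rz": 0.018,"hand": 1},
  {"dx": 0.1,"dy": -1.23,"dz": 0,"rx": 0,"ry": 0,"rz": 0.018,"hand": 1},
  {"dx": 0.1,"dy": -1.23,"dz": 0,"rx": 0,"ry": 0,"rz": 0.018,"hand": 1},
  {"dx": 0.1,"dy": -1.23,"dz": 0,"rx": 0,"ry": 0,"rz": 0.018,"hand": 1},
  {"dx": 0.1,"dy": -1.23,"dz": 0,"rx": 0,"ry": 0,"rz": 0.018,"hand": 1},
  {"dx": 0.1,"dy": -1.23,"dz": 0,"rx": 0,"ry": 0,"rz": 0.018,"hand": 1},
  {"dx": 0.1,"dy": -1.23,"dz": 0,"rx": 0,"ry": 0,"rz": 0.018,"hand": 1},
  {"dx": 0.1,"dy": -1.23,"dz": 0,"rx": 0,"ry": 0,"rz": 0.018,"hand": 1},
])

```text
clock: 10.25
tool_pos: [0.5419, 0.0031, 0.178]
orientation: [-0.01, 1.0, -0.0, -0.0]
ft_force: [0.1, 0.4, -0.4]
width: 0.0116
grip_force: 58.7
```

>>> servo_tool([
  {"dx": 0,"dy": 0,"dz": 0.7,"rx": 0,"ry": 0,"rz": 0,"hand": 1},
  {"dx": 0,"dy": 0,"dz": 0.7,"rx": 0,"ry": 0,"rz": 0,"hand": 1},
  {"dx": 0,"dy": 0,"dz": 0.7,"rx": 0,"ry": 0,"rz": 0,"hand": 1},
  {"dx": 0,"dy": 0,"dz": 0.7,"rx": 0,"ry": 0,"rz": 0,"hand": 1},
  {"dx": 0,"dy": 0,"dz": 0.7,"rx": 0,"ry": 0,"rz": 0,"hand": 1},
  {"dx": 0,"dy": 0,"dz": 0.5,"rx": 0,"ry": 0,"rz": 0,"hand": 1},
  {"dx": 0,"dy": 0,"dz": 0.2,"rx": 0,"ry": 0,"rz": 0,"hand": 1},
  {"dx": 0,"dy": 0,"dz": 0,"rx": 0,"ry": 0,"rz": 0,"hand": 1},
  {"dx": 0,"dy": 0,"dz": 0,"rx": 0,"ry": 0,"rz": 0,"hand": 1},
  {"dx": 0,"dy": 0,"dz": 0,"rx": 0,"ry": 0,"rz": 0,"hand": 1},
])

```text
clock: 11.5
tool_pos: [0.5421, 0.004, 0.1362]
orientation: [-0.011, 1.0, 0.0, 0.0]
ft_force: [0.7, -0.1, -0.4]
width: 0.0111
grip_force: 58.7
```

```bash
python3 - <<'E'
from h import *
plan(.542,.0042,.074,91.2,1)
im=snapshot("side")[:,:,::-1];cv2.imwrite("pics/s2.png",im)
w=snapshot("wrist")[:,:,::-1];t=snapshot("top")[:,:,::-1];cv2.imwrite("pics/w3.png",w);cv2.imwrite("pics/t3.png",t)
cv2.imwrite("pics/s2c.png",np.hstack([cv2.resize(im[130:300,200:340],(494,600),interpolation=2),cv2.resize(t[160:256,280:329],(306,600),interpolation=2)]))
E
```

```text
t 11.50 pos [0.5421 0.004  0.1362] n=1 d(cm) [0.01 0.02 6.22] r [0.0001 0.0004 0.0004]  |tot r| [0. 0. 0.]
```

View pics/s2c.png

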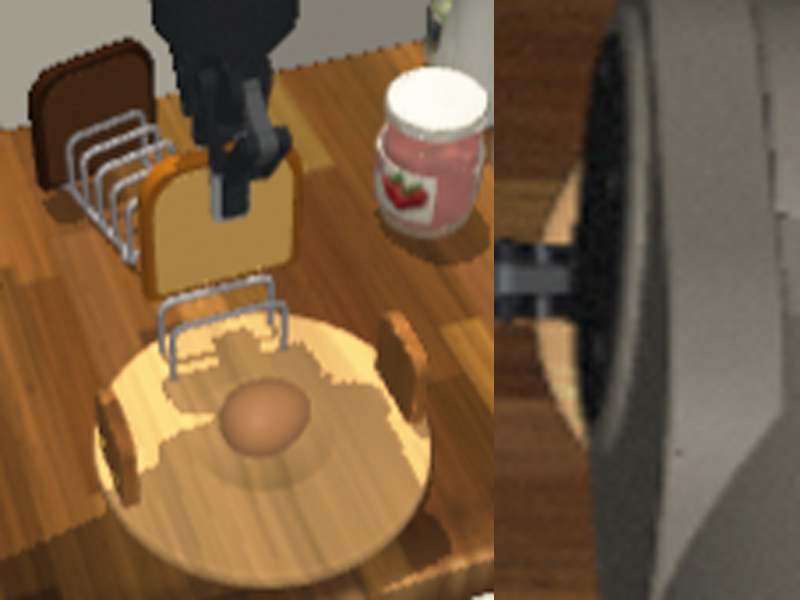

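```bash
python3 - <<'E'
from h import *
P=camera_params("side");K=P["camera_matrix"];T=P["camera_from_world"]
def pr(p):
    c=T[:3,:3]@p+T[:3,3];q=K@c/c[2];return ((q[:2]-[200,130])*[494/140,600/170]).round(0)
for x in(.494,.590):print("slice bottom front",pr([x,-.002,.0787]))
for y in(-.0068,.0152):print("wire",y,[pr([x,y,.060]) for x in(.506,.578)])
E
```

```text
slice bottom front [145. 305.]
slice bottom front [299. 267.]
wire -0.0068 [array([168., 327.]), array([282., 299.])]
wire 0.0152 [array([157., 302.]), array([269., 274.])]
```

>>> servo_tool([
  {"dx": 0,"dy": 0,"dz": 0.4,"rx": 0,"ry": 0,"rz": 0,"hand": 1},
  {"dx": 0,"dy": 0,"dz": 0.4,"rx": 0,"ry": 0,"rz": 0,"hand": 1},
  {"dx": 0,"dy": 0,"dz": 0.4,"rx": 0,"ry": 0,"rz": 0,"hand": 1},
  {"dx": 0,"dy": 0,"dz": 0.4,"rx": 0,"ry": 0,"rz": 0,"hand": 1},
  {"dx": 0,"dy": 0,"dz": 0.3,"rx": 0,"ry": 0,"rz": 0,"hand": 1},
  {"dx": 0,"dy": 0,"dz": 0.2,"rx": 0,"ry": 0,"rz": 0,"hand": 1},
  {"dx": 0,"dy": 0,"dz": 0.2,"rx": 0,"ry": 0,"rz": 0,"hand": 1},
  {"dx": 0,"dy": 0,"dz": 0,"rx": 0,"ry": 0,"rz": 0,"hand": 1},
  {"dx": 0,"dy": 0,"dz": 0,"rx": 0,"ry": 0,"rz": 0,"hand": 1},
  {"dx": 0,"dy": 0,"dz": 0,"rx": 0,"ry": 0,"rz": 0,"hand": 1},
])

```text
clock: 12.9
tool_pos: [0.542, 0.004, 0.1131]
orientation: [-0.011, 1.0, 0.0, 0.0]
ft_force: [0.3, -0.7, -0.4]
width: 0.0116
grip_force: 58.7
```

>>> servo_tool([
  {"dx": 0,"dy": 0,"dz": 0.5,"rx": 0,"ry": 0,"rz": 0,"hand": 1},
  {"dx": 0,"dy": 0,"dz": 0.6,"rx": 0,"ry": 0,"rz": 0,"hand": 1},
  {"dx": 0,"dy": 0,"dz": 0.6,"rx": 0,"ry": 0,"rz": 0,"hand": 1},
  {"dx": 0,"dy": 0,"dz": 0.6,"rx": 0,"ry": 0,"rz": 0,"hand": 1},
  {"dx": 0,"dy": 0,"dz": 0.6,"rx": 0,"ry": 0,"rz": 0,"hand": 1},
  {"dx": 0,"dy": 0,"dz": 0.5,"rx": 0,"ry": 0,"rz": 0,"hand": 1},
  {"dx": 0,"dy": 0,"dz": 0.3,"rx": 0,"ry": 0,"rz": 0,"hand": 1},
  {"dx": 0,"dy": 0,"dz": 0.1,"rx": 0,"ry": 0,"rz": 0,"hand": 1},
  {"dx": 0,"dy": 0,"dz": 0,"rx": 0,"ry": 0,"rz": 0,"hand": 1},
  {"dx": 0,"dy": 0,"dz": 0,"rx": 0,"ry": 0,"rz": 0,"hand": 1},
])

```text
clock: 14.15
tool_pos: [0.5421, 0.0039, 0.0752]
orientation: [-0.011, 1.0, 0.0, 0.0]
ft_force: [0.3, -1.0, -1.2]
width: 0.0114
grip_force: 58.7
```

>>> servo_tool([
  {"dx": 0,"dy": 0,"dz": 0.1,"rx": 0,"ry": 0,"rz": 0,"hand": 1},
  {"dx": 0,"dy": 0,"dz": 0,"rx": 0,"ry": 0,"rz": 0,"hand": 0.4},
  {"dx": 0,"dy": 0,"dz": 0,"rx": 0,"ry": 0,"rz": 0,"hand": 0},
  {"dx": 0,"dy": 0,"dz": 0,"rx": 0,"ry": 0,"rz": 0,"hand": -0.3},
  {"dx": 0,"dy": 0,"dz": 0,"rx": 0,"ry": 0,"rz": 0,"hand": -0.3},
  {"dx": 0,"dy": 0,"dz": 0,"rx": 0,"ry": 0,"rz": 0,"hand": -0.3},
  {"dx": 0,"dy": 0,"dz": -1,"rx": 0,"ry": 0,"rz": 0,"hand": -0.3},
  {"dx": 0,"dy": 0,"dz": -1.5,"rx": 0,"ry": 0,"rz": 0,"hand": -0.3},
  {"dx": 0,"dy": 0,"dz": -2,"rx": 0,"ry": 0,"rz": 0,"hand": -0.3},
  {"dx": 0,"dy": 0,"dz": -2,"rx": 0,"ry": 0,"rz": 0,"hand": -0.3},
])

```text
clock: 15.4
tool_pos: [0.5421, 0.0039, 0.1407]
orientation: [-0.011, 1.0, 0.0, 0.0]
ft_force: [0.2, 0.1, -0.5]
width: 0.0558
grip_force: 0.0
```

>>> servo_tool([
  {"dx": 0,"dy": 0,"dz": -2,"rx": 0,"ry": 0,"rz": 0,"hand": -0.3},
  {"dx": 0,"dy": 0,"dz": -2,"rx": 0,"ry": 0,"rz": 0,"hand": -0.3},
  {"dx": 0,"dy": 0,"dz": -2,"rx": 0,"ry": 0,"rz": 0,"hand": -0.3},
  {"dx": 0,"dy": 0,"dz": -2,"rx": 0,"ry": 0,"rz": 0,"hand": -0.3},
  {"dx": -1,"dy": 0,"dz": -2,"rx": 0,"ry": 0,"rz": 0,"hand": -0.3},
  {"dx": -2,"dy": -1,"dz": -2,"rx": 0,"ry": 0,"rz": 0,"hand": -0.3},
  {"dx": -2,"dy": -1,"dz": -1,"rx": 0,"ry": 0,"rz": 0,"hand": -0.3},
  {"dx": -2,"dy": -1,"dz": 0,"rx": 0,"ry": 0,"rz": 0,"hand": -0.3},
  {"dx": 0,"dy": 0,"dz": 0,"rx": 0,"ry": 0,"rz": 0,"hand": -0.3},
  {"dx": 0,"dy": 0,"dz": 0,"rx": 0,"ry": 0,"rz": 0,"hand": -0.3},
])

```text
clock: 16.65
tool_pos: [0.612, -0.0245, 0.2695]
orientation: [-0.011, 1.0, 0.0, -0.0]
ft_force: [-0.2, -0.0, -0.0]
width: 0.0554
grip_force: 0.0
```

```bash
python3 - <<'E'
from h import *
import pickle
P=camera_params("wrist");pickle.dump(P,open("w4.pkl","wb"))
w=snapshot("wrist")[:,:,::-1];cv2.imwrite("pics/w4.png",w);s=snapshot("side")[:,:,::-1];cv2.imwrite("pics/s4.png",s)
K=P["camera_matrix"];T=P["camera_from_world"]
def pr(p):
    c=T[:3,:3]@p+T[:3,3];r=np.hypot(c[0],c[1]);return K[:2,2]+K[0,0]*np.arctan2(r,c[2])*c[:2]/r
u=pr(np.array([.54,-.06,.03]));a,b=np.clip((u-[110,80]).astype(int),0,None);print(u,a,b)
cv2.imwrite("pics/w4c.png",np.vstack([cv2.resize(w[b:b+160,a:a+220],(550,400),interpolation=2),cv2.copyMakeBorder(cv2.resize(s[190:300,210:350],(254,200),interpolation=2),0,0,0,296,0)]))
E
```

```text
[225.91949137 103.66298424] 115 23
```

View pics/w4c.png

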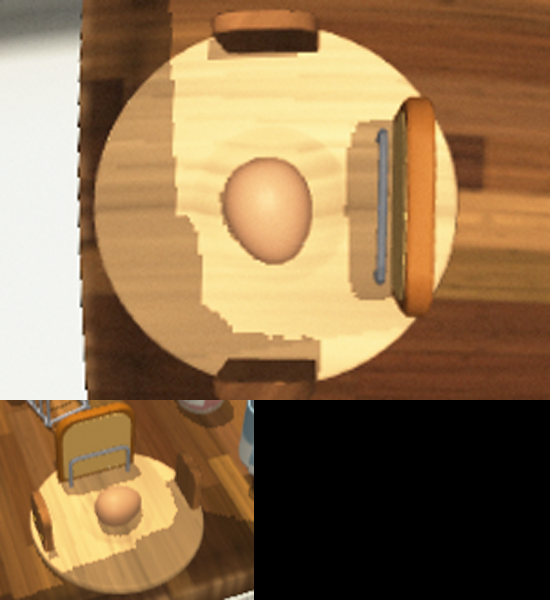

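```bash
python3 - <<'E'
from h import *
import pickle
P=pickle.load(open("w4.pkl","rb"));f=lambda x,y:(115+x/2.5,23+y/2.5)
print(cast("wrist",[f(266,19),f(228,19),f(304,19)],.071,P).round(4))
print("inner face top/bottom edge",cast("wrist",[f(266,29)],.071,P).round(4),cast("wrist",[f(216,51),f(318,51)],.016,P).round(4))
print("far inner face foot",cast("wrist",[f(216,358),f(316,358)],.016,P).round(4))
plan(.453,-.063,.15,0.5,20)
E
```

```text
[[ 0.4543 -0.0632  0.071 ]
 [ 0.4539 -0.0806  0.071 ]
 [ 0.4545 -0.046   0.071 ]]
inner face top/bottom edge [[ 0.4592 -0.063   0.071 ]] [[ 0.4579 -0.0953  0.016 ]
 [ 0.4586 -0.0415  0.016 ]]
far inner face foot [[ 0.6251 -0.0946  0.016 ]
 [ 0.6243 -0.0396  0.016 ]]
t 16.75 pos [ 0.612  -0.0242  0.2694] n=20 d(cm) [ 0.51 -0.75  0.6 ] r [ 0.     -0.      0.0792]  |tot r| [ 0.    -0.     1.584]
```

>>> servo_tool([
  {"dx": 0.51,"dy": -0.75,"dz": 0.6,"rx": 0,"ry": 0,"rz": 0.079,"hand": 0},
  {"dx": 0.51,"dy": -0.75,"dz": 0.6,"rx": 0,"ry": 0,"rz": 0.079,"hand": 0},
  {"dx": 0.51,"dy": -0.75,"dz": 0.6,"rx": 0,"ry": 0,"rz": 0.079,"hand": 0},
  {"dx": 0.51,"dy": -0.75,"dz": 0.6,"rx": 0,"ry": 0,"rz": 0.079,"hand": 0},
  {"dx": 0.51,"dy": -0.75,"dz": 0.6,"rx": 0,"ry": 0,"rz": 0.079,"hand": 0},
  {"dx": 0.51,"dy": -0.75,"dz": 0.6,"rx": 0,"ry": 0,"rz": 0.079,"hand": 0},
  {"dx": 0.51,"dy": -0.75,"dz": 0.6,"rx": 0,"ry": 0,"rz": 0.079,"hand": 0},
  {"dx": 0.51,"dy": -0.75,"dz": 0.6,"rx": 0,"ry": 0,"rz": 0.079,"hand": 0},
  {"dx": 0.51,"dy": -0.75,"dz": 0.6,"rx": 0,"ry": 0,"rz": 0.079,"hand": 0},
  {"dx": 0.51,"dy": -0.75,"dz": 0.6,"rx": 0,"ry": 0,"rz": 0.079,"hand": 0},
])

```text
clock: 18.0
tool_pos: [0.541, -0.0771, 0.2091]
orientation: [0.376, 0.927, 0.0, -0.0]
ft_force: [0.1, 0.6, 0.2]
width: 0.0429
grip_force: 0.0
```

>>> servo_tool([
  {"dx": 0.51,"dy": -0.75,"dz": 0.6,"rx": 0,"ry": 0,"rz": 0.079,"hand": 0},
  {"dx": 0.51,"dy": -0.75,"dz": 0.6,"rx": 0,"ry": 0,"rz": 0.079,"hand": 0},
  {"dx": 0.51,"dy": -0.75,"dz": 0.6,"rx": 0,"ry": 0,"rz": 0.079,"hand": 0},
  {"dx": 0.51,"dy": -0.75,"dz": 0.6,"rx": 0,"ry": 0,"rz": 0.079,"hand": 0},
  {"dx": 0.51,"dy": -0.75,"dz": 0.6,"rx": 0,"ry": 0,"rz": 0.079,"hand": 0},
  {"dx": 0.51,"dy": -0.75,"dz": 0.6,"rx": 0,"ry": 0,"rz": 0.079,"hand": 0},
  {"dx": 0.51,"dy": -0.75,"dz": 0.6,"rx": 0,"ry": 0,"rz": 0.079,"hand": 0},
  {"dx": 0.51,"dy": -0.75,"dz": 0.6,"rx": 0,"ry": 0,"rz": 0.079,"hand": 0},
  {"dx": 0.51,"dy": -0.75,"dz": 0.6,"rx": 0,"ry": 0,"rz": 0.079,"hand": 0},
  {"dx": 0.51,"dy": -0.75,"dz": 0.6,"rx": 0,"ry": 0,"rz": 0.079,"hand": 0},
])

```text
clock: 19.25
tool_pos: [0.4537, -0.0636, 0.149]
orientation: [0.704, 0.711, 0.0, -0.0]
ft_force: [-0.8, -0.2, 0.8]
width: 0.0426
grip_force: 0.0
```

```bash
python3 - <<'E'
from h import *
s=snapshot("side")[:,:,::-1];cv2.imwrite("pics/s5.png",s)
plan(.4535,-.065,.035,0.5,1);o=get_obs();print(o["width"],o["q"].round(2),o["orientation"])
E
```

```text
t 19.30 pos [ 0.4524 -0.0631  0.1483] n=1 d(cm) [-0.2   0.13 11.33] r [-0.0014 -0.001  -0.0027]  |tot r| [-0.001 -0.001 -0.003]
0.042680600707937805 [-0.65  0.21  0.74  2.19 -0.2   0.8   0.22] [ 7.04964120e-01  7.09242454e-01 -1.59257114e-04 -8.39903156e-04]
```

>>> servo_tool([
  {"dx": -0.2,"dy": 0.1,"dz": 1,"rx": 0,"ry": 0,"rz": 0,"hand": 0},
  {"dx": 0,"dy": 0,"dz": 1,"rx": 0,"ry": 0,"rz": 0,"hand": 0},
  {"dx": 0,"dy": 0,"dz": 1,"rx": 0,"ry": 0,"rz": 0,"hand": 0},
  {"dx": 0,"dy": 0,"dz": 1,"rx": 0,"ry": 0,"rz": 0,"hand": 0},
  {"dx": 0,"dy": 0,"dz": 1,"rx": 0,"ry": 0,"rz": 0,"hand": 0},
  {"dx": 0,"dy": 0,"dz": 0.7,"rx": 0,"ry": 0,"rz": 0,"hand": 0},
  {"dx": 0,"dy": 0,"dz": 0.3,"rx": 0,"ry": 0,"rz": 0,"hand": 0},
  {"dx": 0,"dy": 0,"dz": 0,"rx": 0,"ry": 0,"rz": 0,"hand": 0},
  {"dx": 0,"dy": 0,"dz": 0,"rx": 0,"ry": 0,"rz": 0,"hand": 0},
  {"dx": 0,"dy": 0,"dz": 0,"rx": 0,"ry": 0,"rz": 0,"hand": 0},
])

```text
clock: 20.55
tool_pos: [0.4555, -0.066, 0.0892]
orientation: [0.703, 0.711, 0.0, 0.0]
ft_force: [0.2, 0.6, -0.4]
width: 0.0428
grip_force: 0.0
```

```bash
python3 - <<'E'
from h import *
s=snapshot("side")[:,:,::-1];cv2.imwrite("pics/s6c.png",cv2.resize(s[160:300,190:340],(640,597),interpolation=2))
plan(.4535,-.065,.035,0.5,1)
E
```

```text
t 20.60 pos [ 0.4554 -0.066   0.0892] n=1 d(cm) [ 0.1  -0.19  5.42] r [ 0.0003 -0.0001  0.0035]  |tot r| [ 0.    -0.     0.004]
```

View pics/s6c.png

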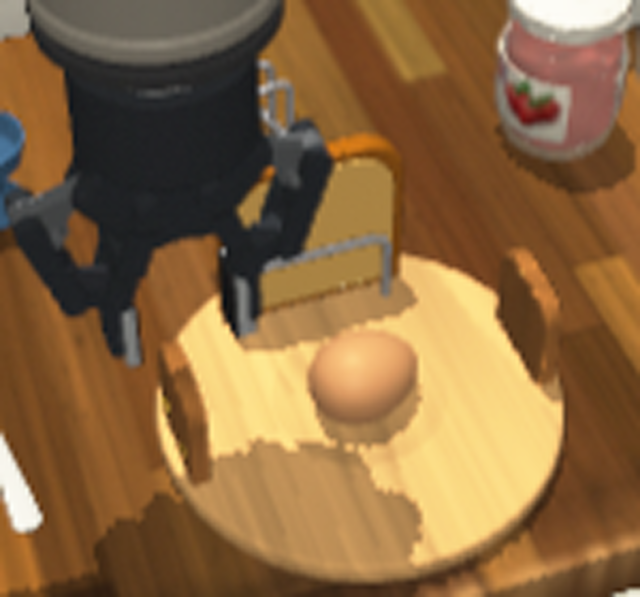

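>>> servo_tool([
  {"dx": 0.1,"dy": -0.2,"dz": 0.8,"rx": 0,"ry": 0,"rz": 0,"hand": 0},
  {"dx": 0,"dy": 0,"dz": 0.8,"rx": 0,"ry": 0,"rz": 0,"hand": 0},
  {"dx": 0,"dy": 0,"dz": 0.8,"rx": 0,"ry": 0,"rz": 0,"hand": 0},
  {"dx": 0,"dy": 0,"dz": 0.8,"rx": 0,"ry": 0,"rz": 0,"hand": 0},
  {"dx": 0,"dy": 0,"dz": 0.8,"rx": 0,"ry": 0,"rz": 0,"hand": 0},
  {"dx": 0,"dy": 0,"dz": 0.8,"rx": 0,"ry": 0,"rz": 0,"hand": 0},
  {"dx": 0,"dy": 0,"dz": 0.6,"rx": 0,"ry": 0,"rz": 0,"hand": 0},
  {"dx": 0,"dy": 0,"dz": 0,"rx": 0,"ry": 0,"rz": 0,"hand": 0},
  {"dx": 0,"dy": 0,"dz": 0,"rx": 0,"ry": 0,"rz": 0,"hand": 0.2},
  {"dx": 0,"dy": 0,"dz": 0,"rx": 0,"ry": 0,"rz": 0,"hand": 0.4},
])

```text
clock: 21.85
tool_pos: [0.4534, -0.065, 0.0352]
orientation: [0.703, 0.711, 0.0, 0.0]
ft_force: [-0.1, 0.8, 0.1]
width: 0.0255
grip_force: 0.0
```

>>> servo_tool([
  {"dx": 0,"dy": 0,"dz": 0,"rx": 0,"ry": 0,"rz": 0,"hand": 0.55},
  {"dx": 0,"dy": 0,"dz": 0,"rx": 0,"ry": 0,"rz": 0,"hand": 0.65},
  {"dx": 0,"dy": 0,"dz": 0,"rx": 0,"ry": 0,"rz": 0,"hand": 0.7},
  {"dx": 0,"dy": 0,"dz": 0,"rx": 0,"ry": 0,"rz": 0,"hand": 0.74},
  {"dx": 0,"dy": 0,"dz": 0,"rx": 0,"ry": 0,"rz": 0,"hand": 0.78},
  {"dx": 0,"dy": 0,"dz": 0,"rx": 0,"ry": 0,"rz": 0,"hand": 0.84},
  {"dx": 0,"dy": 0,"dz": 0,"rx": 0,"ry": 0,"rz": 0,"hand": 0.9},
  {"dx": 0,"dy": 0,"dz": 0,"rx": 0,"ry": 0,"rz": 0,"hand": 1},
  {"dx": 0,"dy": 0,"dz": 0,"rx": 0,"ry": 0,"rz": 0,"hand": 1},
  {"dx": 0,"dy": 0,"dz": 0,"rx": 0,"ry": 0,"rz": 0,"hand": 1},
])

```text
clock: 23.1
tool_pos: [0.4532, -0.0651, 0.0351]
orientation: [0.703, 0.711, 0.0, -0.0]
ft_force: [-1.7, 0.9, 5.7]
width: 0.0098
grip_force: 58.5
```

```bash
python3 - <<'E'
from h import *
plan(.4535,-.065,.035,0.5,1);o=get_obs();print(o["q"].round(2),o["ft_force"].round(1),o["ft_torque"].round(2))
E
```

```text
t 23.10 pos [ 0.4532 -0.0651  0.0351] n=1 d(cm) [0.01 0.03 0.01] r [-0.     -0.0001  0.0032]  |tot r| [-0.    -0.     0.003]
[-0.47  0.44  0.57  2.26 -0.45  0.55  0.46] [-1.7  0.9  5.7] [ 0.05  0.31 -0.15]
```

>>> servo_tool([
  {"dx": 0,"dy": 0,"dz": -0.1,"rx": 0,"ry": 0,"rz": 0,"hand": 1},
  {"dx": 0,"dy": 0,"dz": -0.2,"rx": 0,"ry": 0,"rz": 0,"hand": 1},
  {"dx": 0,"dy": 0,"dz": -0.3,"rx": 0,"ry": 0,"rz": 0,"hand": 1},
  {"dx": 0,"dy": 0,"dz": -0.4,"rx": 0,"ry": 0,"rz": 0,"hand": 1},
  {"dx": 0,"dy": 0,"dz": -0.5,"rx": 0,"ry": 0,"rz": 0,"hand": 1},
  {"dx": 0,"dy": 0,"dz": -0.5,"rx": 0,"ry": 0,"rz": 0,"hand": 1},
  {"dx": 0,"dy": 0,"dz": -0.4,"rx": 0,"ry": 0,"rz": 0,"hand": 1},
  {"dx": 0,"dy": 0,"dz": -0.3,"rx": 0,"ry": 0,"rz": 0,"hand": 1},
  {"dx": 0,"dy": 0,"dz": -0.2,"rx": 0,"ry": 0,"rz": 0,"hand": 1},
  {"dx": 0,"dy": 0,"dz": -0.1,"rx": 0,"ry": 0,"rz": 0,"hand": 1},
])

```text
clock: 24.35
tool_pos: [0.4533, -0.065, 0.0651]
orientation: [0.703, 0.711, -0.0, -0.0]
ft_force: [0.1, -0.3, -3.5]
width: 0.0094
grip_force: 58.4
```

```bash
python3 - <<'E'
from h import *
s=snapshot("side")[:,:,::-1];cv2.imwrite("pics/s7c.png",cv2.resize(s[140:300,190:350],(600,600),interpolation=2))
plan(.4535,-.065,.185,0.5,1);o=get_obs();print(o["ft_force"].round(1),o["ft_torque"].round(2))
E
```

```text
t 24.40 pos [ 0.4533 -0.0651  0.0651] n=1 d(cm) [  0.     0.02 -11.99] r [-0.      0.      0.0034]  |tot r| [-0.     0.     0.003]
[-0.4 -0.1 -3.7] [-0.05  0.26  0.01]
```

View pics/s7c.png

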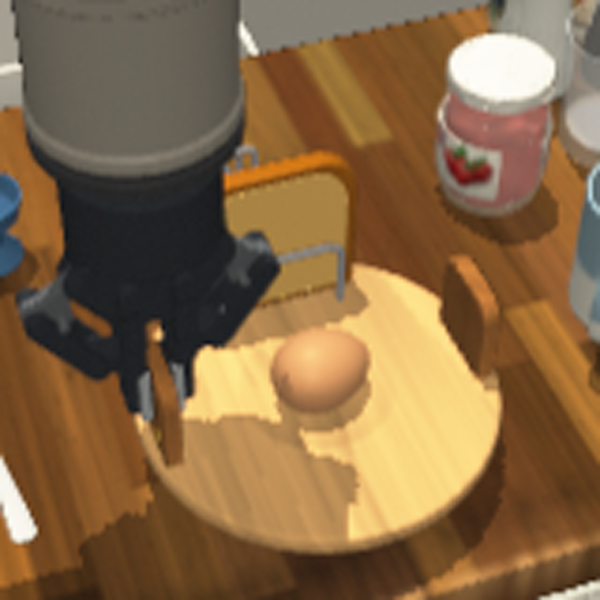

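>>> servo_tool([
  {"dx": 0,"dy": 0,"dz": -0.1,"rx": 0,"ry": 0,"rz": 0,"hand": 1},
  {"dx": 0,"dy": 0,"dz": -0.3,"rx": 0,"ry": 0,"rz": 0,"hand": 1},
  {"dx": 0,"dy": 0,"dz": -0.5,"rx": 0,"ry": 0,"rz": 0,"hand": 1},
  {"dx": 0,"dy": 0,"dz": -0.7,"rx": 0,"ry": 0,"rz": 0,"hand": 1},
  {"dx": 0,"dy": 0,"dz": -0.8,"rx": 0,"ry": 0,"rz": 0,"hand": 1},
  {"dx": 0,"dy": 0,"dz": -0.8,"rx": 0,"ry": 0,"rz": 0,"hand": 1},
  {"dx": 0,"dy": 0,"dz": -0.8,"rx": 0,"ry": 0,"rz": 0,"hand": 1},
  {"dx": 0,"dy": 0,"dz": -0.8,"rx": 0,"ry": 0,"rz": 0,"hand": 1},
  {"dx": 0,"dy": 0,"dz": -0.8,"rx": 0,"ry": 0,"rz": 0,"hand": 1},
  {"dx": 0,"dy": 0,"dz": -0.8,"rx": 0,"ry": 0,"rz": 0,"hand": 1},
])

```text
clock: 25.65
tool_pos: [0.4532, -0.0651, 0.1295]
orientation: [0.703, 0.711, -0.0, -0.0]
ft_force: [-0.8, 0.1, -3.6]
width: 0.0089
grip_force: 58.5
```

>>> servo_tool([
  {"dx": 0,"dy": 0,"dz": -0.8,"rx": 0,"ry": 0,"rz": 0,"hand": 1},
  {"dx": 0,"dy": 0,"dz": -0.8,"rx": 0,"ry": 0,"rz": 0,"hand": 1},
  {"dx": 0,"dy": 0,"dz": -0.8,"rx": 0,"ry": 0,"rz": 0,"hand": 1},
  {"dx": 0,"dy": 0,"dz": -0.8,"rx": 0,"ry": 0,"rz": 0,"hand": 1},
  {"dx": 0,"dy": 0,"dz": -0.8,"rx": 0,"ry": 0,"rz": 0,"hand": 1},
  {"dx": 0,"dy": 0,"dz": -0.7,"rx": 0,"ry": 0,"rz": 0,"hand": 1},
  {"dx": 0,"dy": 0,"dz": -0.5,"rx": 0,"ry": 0,"rz": 0,"hand": 1},
  {"dx": 0,"dy": 0,"dz": -0.3,"rx": 0,"ry": 0,"rz": 0,"hand": 1},
  {"dx": 0,"dy": 0,"dz": -0.1,"rx": 0,"ry": 0,"rz": 0,"hand": 1},
  {"dx": 0,"dy": 0,"dz": 0,"rx": 0,"ry": 0,"rz": 0,"hand": 1},
])

```text
clock: 26.9
tool_pos: [0.4532, -0.0651, 0.1849]
orientation: [0.703, 0.711, -0.0, -0.0]
ft_force: [0.1, -0.9, -3.4]
width: 0.0095
grip_force: 58.5
```

```bash
cat >> h.py <<'E'
def egg(tag):
    s=snapshot("side")[:,:,::-1];cv2.imwrite(f"pics/{tag}.png",s)
    m=cv2.inRange(cv2.cvtColor(s,cv2.COLOR_BGR2HSV),(5,70,90),(14,160,255))
    n,l,st,c=cv2.connectedComponentsWithStats(m)
    print([(c[i].round(0).tolist(),st[i][4].item()) for i in range(1,n) if st[i][4]>150])
    return s
E
python3 - <<'E'
from h import *
plan(.5415,-.153,.185,90,30);o=get_obs();print(o["q"].round(2),o["ft_force"].round(1),o["ft_torque"].round(2))
egg("s8")
P=camera_params("side");K=P["camera_matrix"];T=P["camera_from_world"]
c=T[:3,:3]@np.array([.5415,-.066,.150+.03])+T[:3,3];print("expected egg",(K@c/c[2])[:2].round(0))
E
```

```text
t 26.90 pos [ 0.4532 -0.0651  0.1849] n=30 d(cm) [-0.46  0.01 -0.  ] r [-0.    -0.    -0.052]  |tot r| [-0.    -0.    -1.559]
[-0.7   0.14  0.78  2.16 -0.13  0.89  0.16] [ 0.1 -0.9 -3.4] [-0.01  0.28 -0.  ]
[([276.0, 197.0], 343)]
expected egg [275. 195.]
```

>>> servo_tool([
  {"dx": -0.09,"dy": 0,"dz": 0,"rx": 0,"ry": 0,"rz": -0.01,"hand": 1},
  {"dx": -0.18,"dy": 0,"dz": 0,"rx": 0,"ry": 0,"rz": -0.02,"hand": 1},
  {"dx": -0.27,"dy": 0.01,"dz": 0,"rx": 0,"ry": 0,"rz": -0.03,"hand": 1},
  {"dx": -0.35,"dy": 0.01,"dz": 0,"rx": 0,"ry": 0,"rz": -0.04,"hand": 1},
  {"dx": -0.44,"dy": 0.01,"dz": 0,"rx": 0,"ry": 0,"rz": -0.05,"hand": 1},
  {"dx": -0.49,"dy": 0.01,"dz": 0,"rx": 0,"ry": 0,"rz": -0.055,"hand": 1},
  {"dx": -0.49,"dy": 0.01,"dz": 0,"rx": 0,"ry": 0,"rz": -0.055,"hand": 1},
  {"dx": -0.49,"dy": 0.01,"dz": 0,"rx": 0,"ry": 0,"rz": -0.055,"hand": 1},
  {"dx": -0.49,"dy": 0.01,"dz": 0,"rx": 0,"ry": 0,"rz": -0.055,"hand": 1},
  {"dx": -0.49,"dy": 0.01,"dz": 0,"rx": 0,"ry": 0,"rz": -0.055,"hand": 1},
])

```text
clock: 28.2
tool_pos: [0.4616, -0.1021, 0.185]
orientation: [0.536, 0.844, -0.0, 0.0]
ft_force: [0.2, 0.2, -3.3]
width: 0.0091
grip_force: 58.5
```

>>> servo_tool([
  {"dx": -0.49,"dy": 0.01,"dz": 0,"rx": 0,"ry": 0,"rz": -0.055,"hand": 1},
  {"dx": -0.49,"dy": 0.01,"dz": 0,"rx": 0,"ry": 0,"rz": -0.055,"hand": 1},
  {"dx": -0.49,"dy": 0.01,"dz": 0,"rx": 0,"ry": 0,"rz": -0.055,"hand": 1},
  {"dx": -0.49,"dy": 0.01,"dz": 0,"rx": 0,"ry": 0,"rz": -0.055,"hand": 1},
  {"dx": -0.49,"dy": 0.01,"dz": 0,"rx": 0,"ry": 0,"rz": -0.055,"hand": 1},
  {"dx": -0.49,"dy": 0.01,"dz": 0,"rx": 0,"ry": 0,"rz": -0.055,"hand": 1},
  {"dx": -0.49,"dy": 0.01,"dz": 0,"rx": 0,"ry": 0,"rz": -0.055,"hand": 1},
  {"dx": -0.49,"dy": 0.01,"dz": 0,"rx": 0,"ry": 0,"rz": -0.055,"hand": 1},
  {"dx": -0.49,"dy": 0.01,"dz": 0,"rx": 0,"ry": 0,"rz": -0.055,"hand": 1},
  {"dx": -0.49,"dy": 0.01,"dz": 0,"rx": 0,"ry": 0,"rz": -0.055,"hand": 1},
])

```text
clock: 29.45
tool_pos: [0.493, -0.1389, 0.1849]
orientation: [0.286, 0.958, -0.0, -0.0]
ft_force: [0.6, 0.2, -3.5]
width: 0.0095
grip_force: 58.5
```

>>> servo_tool([
  {"dx": -0.49,"dy": 0.01,"dz": 0,"rx": 0,"ry": 0,"rz": -0.055,"hand": 1},
  {"dx": -0.49,"dy": 0.01,"dz": 0,"rx": 0,"ry": 0,"rz": -0.055,"hand": 1},
  {"dx": -0.49,"dy": 0.01,"dz": 0,"rx": 0,"ry": 0,"rz": -0.055,"hand": 1},
  {"dx": -0.49,"dy": 0.01,"dz": 0,"rx": 0,"ry": 0,"rz": -0.055,"hand": 1},
  {"dx": -0.49,"dy": 0.01,"dz": 0,"rx": 0,"ry": 0,"rz": -0.055,"hand": 1},
  {"dx": -0.49,"dy": 0.01,"dz": 0,"rx": 0,"ry": 0,"rz": -0.055,"hand": 1},
  {"dx": -0.49,"dy": 0.01,"dz": 0,"rx": 0,"ry": 0,"rz": -0.055,"hand": 1},
  {"dx": -0.44,"dy": 0.01,"dz": 0,"rx": 0,"ry": 0,"rz": -0.05,"hand": 1},
  {"dx": -0.4,"dy": 0.01,"dz": 0,"rx": 0,"ry": 0,"rz": -0.045,"hand": 1},
  {"dx": -0.35,"dy": 0.01,"dz": 0,"rx": 0,"ry": 0,"rz": -0.04,"hand": 1},
])

```text
clock: 30.7
tool_pos: [0.5363, -0.1537, 0.1849]
orientation: [0.031, 1.0, -0.0, 0.0]
ft_force: [0.6, -0.4, -4.1]
width: 0.0095
grip_force: 58.5
```

>>> servo_tool([
  {"dx": -0.27,"dy": 0.01,"dz": 0,"rx": 0,"ry": 0,"rz": -0.03,"hand": 1},
  {"dx": -0.18,"dy": 0,"dz": 0,"rx": 0,"ry": 0,"rz": -0.02,"hand": 1},
  {"dx": -0.09,"dy": 0,"dz": 0,"rx": 0,"ry": 0,"rz": -0.01,"hand": 1},
  {"dx": -0.04,"dy": 0,"dz": 0,"rx": 0,"ry": 0,"rz": -0.004,"hand": 1},
  {"dx": 0,"dy": 0,"dz": 0,"rx": 0,"ry": 0,"rz": 0,"hand": 1},
  {"dx": 0,"dy": 0,"dz": 0,"rx": 0,"ry": 0,"rz": 0,"hand": 1},
  {"dx": 0,"dy": 0,"dz": 0,"rx": 0,"ry": 0,"rz": 0,"hand": 1},
  {"dx": 0,"dy": 0,"dz": 0,"rx": 0,"ry": 0,"rz": 0,"hand": 1},
  {"dx": 0,"dy": 0,"dz": 0,"rx": 0,"ry": 0,"rz": 0,"hand": 1},
  {"dx": 0,"dy": 0,"dz": 0,"rx": 0,"ry": 0,"rz": 0,"hand": 1},
])

```text
clock: 31.95
tool_pos: [0.5419, -0.1535, 0.185]
orientation: [-0.0, 1.0, -0.0, -0.0]
ft_force: [-0.1, 0.2, -3.9]
width: 0.0091
grip_force: 58.5
```

```bash
python3 - <<'E'
from h import *
plan(.5415,-.153,.185,90,1);o=get_obs();print(o["ft_force"].round(1),o["ft_torque"].round(2))
egg("s9")
P=camera_params("side");K=P["camera_matrix"];T=P["camera_from_world"]
def pr(p):
    c=T[:3,:3]@np.array(p)+T[:3,3];return (K@c/c[2])[:2].round(0)
print("egg",pr([.5415,-.066,.18]))
s=cv2.imread("pics/s9.png");h=cv2.cvtColor(s,cv2.COLOR_BGR2HSV)
for k,p in dict(toast_face_mid=[.4795,-.066,.24],toast_top=[.4735,-.066,.266],far_handle=[.5415,.017,.20],rim=[.6415,-.066,.163]).items():
    u=pr(p).astype(int);print(k,u,h[u[1],u[0]])
t=cv2.imread("pics/s9.png");cv2.imwrite("pics/s9c.png",cv2.resize(t[100:300,180:380],(600,600)))
E
```

```text
t 31.95 pos [ 0.5419 -0.1535  0.185 ] n=1 d(cm) [0.04 0.05 0.  ] r [-0.0001 -0.0001  0.0003]  |tot r| [-0. -0.  0.]
[-0.1  0.2 -3.9] [-0.29  0.02 -0.05]
[([329.0, 180.0], 177), ([274.0, 198.0], 251)]
egg [275. 195.]
toast_face_mid [241 177] [ 15 210 220]
toast_top [236 166] [ 16 227 210]
far_handle [260 160] [ 14 175 108]
rim [324 190] [ 19 130 243]
```

```bash
python3 - <<'E'
from h import *
P=camera_params("side");K=P["camera_matrix"];T=P["camera_from_world"]
s=cv2.imread("pics/s9.png");h=cv2.cvtColor(s,cv2.COLOR_BGR2HSV)
m=cv2.inRange(h,(15,60,130),(25,170,255));n,l,st,c=cv2.connectedComponentsWithStats(m)
i=max((i for i in range(1,n) if abs(c[i][0]-280)<50 and abs(c[i][1]-200)<50),key=lambda i:st[i][4]);print("plate blob bbox",st[i].tolist(),c[i].round(0))
a=np.linspace(0,6.283,72)
q=np.c_[.5415+.1*np.cos(a),-.066+.1*np.sin(a),.166+0*a];c3=q@T[:3,:3].T+T[:3,3];u=c3@K.T;u=u[:,:2]/u[:,2:]
print("expected rim x",u[:,0].min(),u[:,0].max(),"y",u[:,1].min(),u[:,1].max())
# measured plate edge just at lower rim: last plate pixel per column
for x in range(240,345,15):
    j=np.where(l[:,x]==i)[0]; k=np.where(abs(u[:,0]-x)<4)[0]
    print(x,j.max() if len(j) else None,"exp",u[k,1].max().round(1) if len(k) else None)
E
```

```text
plate blob bbox [221, 160, 111, 90, 3887] [268. 210.]
expected rim x 219.7345990763891 329.9105946818797 y 166.32404514482047 242.89561339972343
240 236 exp 235.6
255 241 exp 240.7
270 245 exp 242.9
285 245 exp 242.5
300 241 exp 239.3
315 234 exp 233.2
330 214 exp 218.5
```

```bash
python3 -c "
from rig import *
print(job_done())"
```

```text
the job is handed in; nothing more can be done
None
```

The pale toast is standing in the holder. I'm holding the plate level with its underside about 15 cm up, turned a quarter turn so its free handle points left, and the egg is in its hollow. I handed the job in at about 32 s; the verdict wasn't shown, and I checked the final pose by measurement rather than by viewing another picture.

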